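# Swap the mixed-up seasonings and timer back to their own boards

### The job

The seasonings and the timer on the worktable have been put back on each other's boards. Move each to the middle of its own board - the tall red-lidded spice jar on the round board, the shorter pale-lidded spice jar on the oblong board, the small salt shaker on the square board and the kitchen timer on the cross-shaped trivet - using the empty dark steel plate as the spare spot while you swap them. Never tip anything over, and leave everything standing upright on its own board, let go and at rest.

Things in the scene. Friction and masses are not known exactly. Their poses are not given: they have to be found in the camera images.
- tall_jar: Tall spice jar, upright round glass jar with brown contents and a wide red lid: 106 mm tall, body about 43 mm across, lid 45 mm across from 85 to 106 mm height, about 0.11 kg. Starts on the square board or on the cross trivet. Origin: centre of its underside; z up when standing.
- short_jar: Shorter spice jar, upright round clear jar with green herbs and a pale lid: 98 mm tall, body 46 mm across, lid 46 mm across from 77 to 98 mm height, about 0.11 kg. Starts on the square board or on the cross trivet. Origin: centre of its underside; z up when standing.
- shaker: Small salt shaker, round clear body with a grey domed cap: 90 mm tall, at most 44 mm across, cap about 34 mm across above 74 mm height, about 0.1 kg. Starts on the oblong or the round board. Origin: centre of its underside; z up when standing.
- kitchen_timer: Wind-up kitchen timer: low round white base 72 mm across and 27 mm tall, with a red round knob 32 mm across on its middle from 28 to 46 mm height; the knob does not turn here and can be used to lift it; about 0.14 kg. Starts on the oblong or the round board. Origin: centre of its underside; z up when standing.
- round_board: Round wooden board 100 mm across, the home of the tall jar. Fixed to the table, top 8 mm above the table. Origin: centre of its underside, z up.
- square_board: Square wooden board 90 x 90 mm, the home of the shaker. Fixed to the table, top 8 mm above the table. Origin: centre of its underside, z up.
- oblong_board: Oblong wooden board 74 mm (its x) x 112 mm (its y), the home of the short jar. Fixed to the table, top 8 mm above the table. Origin: centre of its underside, z up.
- cross_trivet: Cross-shaped wooden trivet of two crossed slats, each 112 mm long and 34 mm wide, the home of the timer. Fixed to the table, top 8 mm above the table. Origin: centre of its underside, z up.
- steel_plate: Plain square dark steel plate 96 x 96 mm, empty at the start, the spare spot for swapping. Fixed to the table, top 8 mm above the table. Origin: centre of its underside, z up.
Things that resemble listed ones, but are neither listed nor needed, are in the scene too. What is shaped like the cross_trivet but turquoise is not meant. Of the things like the kitchen_timer, leave any that is purple; of the rest the larger one is meant.

How it is judged:
By the outcome, as a careful person would: the job done as asked, in the order asked, and still so for the second after the job is handed in, with the robot touching nothing.
It also fails if it takes over 144 s, if anything falls off the work surface, if the arm or the gripper's body presses on something with over 40 N, if the wrist force passes 120 N, or if a joint passes its speed limit or range.

### The arm

A 6-joint arm with a two-finger parallel gripper is mounted at the origin on a cart in front of the work surface, level with it; the furniture and walls round the work are solid. World frame = base frame: x ahead of the robot, y to its left, z up, the work surface at z = 0. Lengths are in m, angles in rad, forces in N, time in s.
With the tool pointing down it reaches from about 0.375 to 0.925 m from the base axis. Payload 5.7 kg.
Tool frame: the origin (TCP) lies at the very end of the fingers, on their centre line; the grasp point (between the pads) lies 19 mm behind it; z points along the fingers, y is the line along which they close (so a half turn about z gives the same grasp; the last joint's range is limited). The gripper opens to 85 mm and grips with 20 to 120 N. Pads are 22 mm wide; open, the fingers measure 114 mm over their backs; the gripper's body (76 mm by 85 mm) begins 54 mm behind the grasp point. The pads swing forward as they close: fully open they stand 13 mm farther back than shut.
Start: joints at [1.074, 0.359, 1.51, -0, 1.272, -0.115], TCP at [0.224, 0.557, 0.231] pointing down, gripper open.
Joint ranges: [-2.97, 2.97], [-1.01, 2.36], [0.21, 2.38], [-0.96, 4.11], [0.2, 2.71], [-2.98, 2.98]. Speed limits (rad/s): [2.39, 2.39, 3.14, 3.14, 3.14, 3.14].

### API

Orientations are given as a rotation vector (axis times angle).
In Python, from bench import bot gives the robot as it stands. Calls block until the motion is done:
- bot.goto(position, orientation): joint-space move of the TCP to a pose.
- bot.move_straight(position, ori=None, feed=0.15): straight line of the TCP; ori=None keeps the orientation; feed is the mean speed in m/s.
- bot.move_j(angles): joint-space move.
- bot.grip(opening): finger opening in m; the grip force is fixed at half the most; returns when the fingers have stopped.
- bot.dwell(seconds).
- bot.inverse_kinematics(position, orientation): joint angles nearest the present ones, or None.
- bot.state(): the state.
- bot.grab_frame(name): name is "side" or "top"; returns the picture (400x640x3 uint8, red, green, blue); there is no depth.
- bot.get_calibration(name): a dict with "fx", "fy", "cx", "cy" (pixels), "extrinsics" (4x4, takes a point from world to camera coordinates). Camera axes: x right, y down, z forward; pixel columns grow to the right and rows downward; lengths in m; the calibration is good to about 2 mm. A picture is of the moment at which its call begins. get_calibration takes no time and is no camera call.
A pose or a line that the arm cannot do raises bot.MotionError and nothing moves.
- bot.close_job(): hands the job in; it is judged then, once.
Trained networks look in the newest picture that a camera, given by its name, has taken for a name from the list of things; names that differ only in an ending like _2 or _b are one class to them, and where a whole thing is asked for, a point or a joint stands for the part that bears it (a point fixed in the world has none). Each returns a list of dicts, best first, with "p" (0 to 1); they miss things now and then, are a little off and sometimes report something else, mostly with a low value. They report only what shows in the picture. A call takes as long as a camera call. They do not tell look-alikes from the thing itself.
- bot.boxes_of(camera, target): "box" ([centre column, centre row, width, height] in pixels, round what is visible of it).
- bot.outline_of(camera, target): "mask" (400x640 bool, what is visible of it) and "box" ([centre column, centre row, width, height] in pixels, round what is visible of it).
- bot.tip_of(camera, target): "pixel" ([column, row] in pixels: a listed point, or the origin of a listed thing).
The state is a dict: "t": time; "joints": joint angles; "dq": joint speeds; "tau": joint torques, N m; "eef_pos": TCP position; "eef_rot": TCP orientation; "ft_force": force on the tool from outside, world axes, zero at the start; "wrist_torque": the same for the moment, N m; "opening": finger opening in m; "grasp_force": force on a finger pad.
Only numpy, scipy, OpenCV 4.12 (cv2) and the standard library are available. Lean on these libraries where they do the work, as an engineer would, in place of code of your own. Each camera call takes 0.05 s, during which the arm holds its last target. There are 200 camera calls.

## Working session

There is one attempt and no reset: what is moved stays moved. The work goes in short steps, each a Python script; the robot and the scene stay as the last script left them, time stands still between calls to the robot, and variables do not carry over. Pictures are saved under pics/ and viewed, at most 14 in all, crops included, and the job is handed in when it is done.

```bash
ls; mkdir -p pics; python3 - <<'E'
from bench import bot
import cv2,numpy as np
for n in("top","side"):
    cv2.imwrite(f"pics/{n}0.png",bot.grab_frame(n)[:,:,::-1]); c=bot.get_calibration(n)
    E=np.array(c["extrinsics"]);print(n,c["fx"],c["cx"],c["cy"],(-E[:3,:3].T@E[:3,3]).round(3),E[2,:3].round(2))
    for o in "tall_jar short_jar shaker kitchen_timer round_board square_board oblong_board cross_trivet steel_plate".split():
        print(n,o,[(np.round(d["box"]).astype(int).tolist(),round(d["p"],2)) for d in bot.boxes_of(n,o)])
s=bot.state();print(s["eef_rot"],s["t"],s["ft_force"])
E
```

```text
pics
top 363.394497992857 319.43614575187854 196.76569320018945 [0.315 0.13  0.887] [ 0.18  0.01 -0.98]
top tall_jar [([220, 202, 34, 29], 0.61)]
top short_jar [([292, 198, 27, 33], 0.61)]
top shaker [([358, 135, 16, 21], 0.9)]
top kitchen_timer [([363, 248, 18, 25], 0.85), ([352, 200, 28, 31], 0.83), ([442, 237, 32, 29], 0.61)]
top round_board [([358, 142, 41, 41], 0.57)]
top square_board [([292, 203, 41, 42], 0.74)]
top oblong_board [([350, 202, 49, 34], 0.59)]
top cross_trivet [([221, 273, 47, 49], 0.98), ([236, 209, 31, 42], 0.59)]
top steel_plate [([295, 135, 44, 46], 0.76)]
side 454.9265659136713 315.6298379791383 203.91229572897598 [-0.03  -0.641  0.477] [ 0.5   0.74 -0.44]
side tall_jar [([250, 161, 23, 45], 0.89)]
side short_jar [([289, 180, 18, 46], 0.55)]
side shaker [([385, 189, 23, 42], 0.62)]
side kitchen_timer [([285, 242, 27, 20], 0.86), ([322, 214, 36, 29], 0.79), ([356, 282, 47, 38], 0.61)]
side round_board [([383, 210, 42, 20], 0.83)]
side square_board [([288, 205, 48, 18], 0.78), ([290, 179, 20, 50], 0.34)]
side oblong_board [([323, 228, 57, 28], 0.75)]
side cross_trivet [([250, 183, 41, 19], 0.89), ([198, 195, 44, 18], 0.72)]
side steel_plate [([348, 186, 46, 23], 0.89)]
[-5.96107053e-01 -3.08449611e+00  1.38525260e-04] 1.0 [ 0.03738059 -0.5466564  -0.15017861]
```

```bash
python3 - <<'E'
import cv2
a=cv2.imread("pics/top0.png")[90:310,170:490];cv2.imwrite("pics/top0c.png",cv2.resize(a,None,fx=2.5,fy=2.5,interpolation=2))
a=cv2.imread("pics/side0.png")[100:320,150:470];cv2.imwrite("pics/side0c.png",cv2.resize(a,None,fx=2.5,fy=2.5,interpolation=2))
E
```

```text
(no output)
```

View pics/top0c.png

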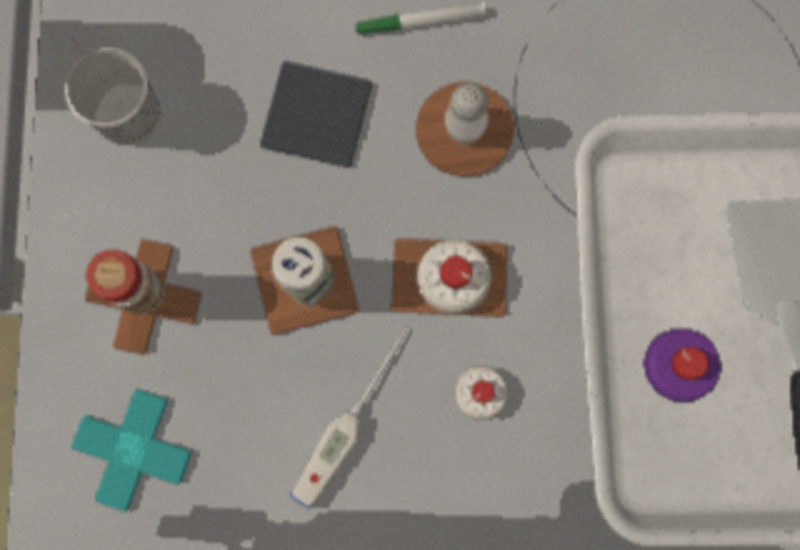

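View pics/side0c.png

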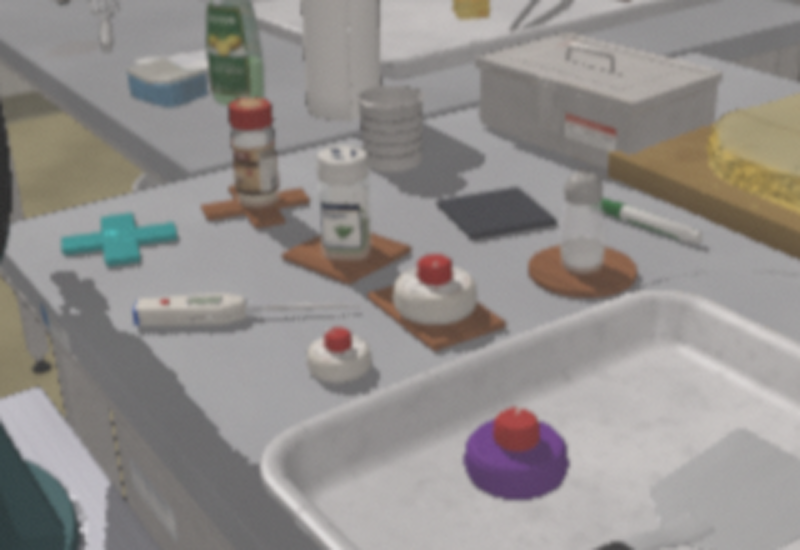

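View pics/top0.png

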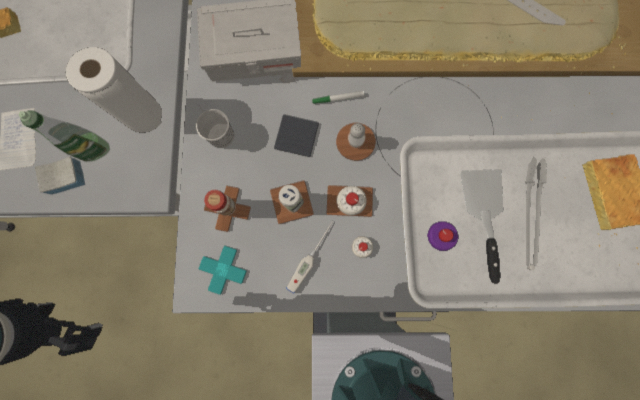

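The tall jar is on the cross (tall jar about (220,200) in the full top image) and the short jar is on the square (292,198). The timer is on the oblong (352,200), the shaker is on the round board (358,135) and the plate is free (296,135). The decoys are the turquoise cross (221,270), the small white timer (363,247) and the purple timer (443,237). That makes a single 4-cycle, so I park the shaker on the plate.

```bash
cat > h.py <<'E'
from bench import bot
import numpy as np, cv2
from scipy.optimize import least_squares, minimize
from scipy.spatial.transform import Rotation as R
def proj(cam,P):
    c=bot.get_calibration(cam);E=np.array(c["extrinsics"]);q=np.atleast_2d(P)@E[:3,:3].T+E[:3,3]
    return np.c_[c["fx"]*q[:,0]/q[:,2]+c["cx"],c["fy"]*q[:,1]/q[:,2]+c["cy"]]
def ray(cam,u,v,z):
    c=bot.get_calibration(cam);E=np.array(c["extrinsics"]);d=E[:3,:3].T@[(u-c["cx"])/c["fx"],(v-c["cy"])/c["fy"],1]
    o=-E[:3,:3].T@E[:3,3];return (o+d*(z-o[2])/d[2])[:2]
# (radius,height) profiles
PROF=dict(tall_jar=[(.0215,0),(.0215,.085),(.0225,.085),(.0225,.106)],short_jar=[(.023,0),(.023,.098)],
 shaker=[(.022,0),(.017,.074),(.017,.08),(.008,.09)],kitchen_timer=[(.036,0),(.036,.027),(.016,.046)])
def locate(o,guess,zb=.008):
    "fit x,y of an upright object to the network boxes nearest the guess; returns xy and residuals per camera"
    a=np.linspace(0,2*np.pi,48);P=np.vstack([np.c_[r*np.cos(a),r*np.sin(a),0*a+h+zb] for r,h in PROF[o]])
    obs={}
    for cam in("top","side"):
        bot.grab_frame(cam);g=proj(cam,[[*guess,zb+.04]])[0]
        L=[np.array(d["box"]) for d in bot.boxes_of(cam,o)];L=[b for b in L if np.hypot(*(b[:2]-g))<20]
        if L: obs[cam]=L[0]
    def res(x):
        r=[]
        for cam,b in obs.items():
            p=proj(cam,P+[x[0],x[1],0]);lo,hi=p.min(0),p.max(0)
            r+=list(np.r_[(lo+hi)/2-b[:2]])
        return np.array(r)
    if not obs: return None,None
    s=least_squares(res,guess);return s.x,(list(obs),res(s.x).round(1))
def down(x,y):
    f=np.arctan2(y,x);Y=np.array([np.cos(f),np.sin(f),0]);Z=np.array([0,0,-1.])
    return R.from_matrix(np.c_[np.cross(Y,Z),Y,Z]).as_rotvec()
E
python3 - <<'E'
from h import *
img=bot.grab_frame("top");hsv=cv2.cvtColor(img,cv2.COLOR_RGB2HSV)
def inside(n,d):
    x,y=np.abs(d[:,0]),np.abs(d[:,1])
    return {"round_board":.05-np.hypot(x,y),"square_board":.045-np.maximum(x,y),"steel_plate":.048-np.maximum(x,y),
     "oblong_board":np.minimum(.037-x,.056-y),"cross_trivet":np.maximum(np.minimum(.017-x,.056-y),np.minimum(.017-y,.056-x))}[n]
G=dict(round_board=(356,141,"shaker"),square_board=(292,202,"short_jar"),oblong_board=(351,201,"kitchen_timer"),cross_trivet=(228,208,"tall_jar"),steel_plate=(297,135,None))
wood=(hsv[...,0]<16)&(hsv[...,1]>105)&(hsv[...,2]>50); dark=hsv[...,2]<75
occ=np.zeros((400,640),bool)
for o in PROF:
    for d in bot.outline_of("top",o): occ|=d["mask"]
occ=cv2.dilate(occ.astype(np.uint8),np.ones((3,3)))>0
out={}
for n,(u,v,o) in G.items():
    m=dark if n=="steel_plate" else wood
    vv,uu=np.mgrid[int(v)-32:int(v)+33,int(u)-32:int(u)+33].reshape(2,-1)
    if n!="steel_plate":
        k=~occ[vv,uu]
        vv,uu=vv[k],uu[k]
    W=np.array([ray("top",a,b,.008) for a,b in zip(uu,vv)]);val=m[vv,uu]
    c0=ray("top",u,v,.008)
    def cost(p):
        c,s=np.cos(p[2]*10),np.sin(p[2]*10);d=(W-p[:2])@np.array([[c,-s],[s,c]])
        soft=1/(1+np.exp(-np.clip(inside(n,d)/.0008,-40,40)));return ((soft-val)**2).sum()
    best=min((minimize(cost,[*c0,a/10],method="Nelder-Mead",options=dict(initial_simplex=[[*c0,a/10],[c0[0]+.01,c0[1],a/10],[c0[0],c0[1]+.01,a/10],[*c0,a/10+.03]])) for a in np.radians([0,22,45,67,90,112,135,157])),key=lambda r:r.fun)
    out[n]=best.x[:2];print(n,best.x[:2].round(4),np.degrees(best.x[2]*10).round(0)%180,round(best.fun,1),val.sum())
for n,(u,v,o) in G.items():
    if o: print(o,*locate(o,out[n]),"on",out[n].round(4))
np.save("boards.npy",out,allow_pickle=True);print(bot.state()["t"])
E
```

```text
Traceback (most recent call last):
  File "h.py", line 9, in ray
    c=bot.get_calibration(cam);E=np.array(c["extrinsics"]);d=E[:3,:3].T@[(u-c["cx"])/c["fx"],(v-c["cy"])/c["fy"],1]
ValueError: time passes only in moves, steps and waits
```

```bash
sed -i 's/^def proj/CAL={n:bot.get_calibration(n) for n in("top","side")}\ndef proj/; s/c=bot.get_calibration(cam)/c=CAL[cam]/' h.py
cat > fit.py <<'E'
from h import *
img=bot.grab_frame("top");hsv=cv2.cvtColor(img,cv2.COLOR_RGB2HSV)
def inside(n,d):
    x,y=np.abs(d[:,0]),np.abs(d[:,1])
    return {"round_board":.05-np.hypot(x,y),"square_board":.045-np.maximum(x,y),"steel_plate":.048-np.maximum(x,y),
     "oblong_board":np.minimum(.037-x,.056-y),"cross_trivet":np.maximum(np.minimum(.017-x,.056-y),np.minimum(.017-y,.056-x))}[n]
G=dict(round_board=(356,141,"shaker"),square_board=(292,202,"short_jar"),oblong_board=(351,201,"kitchen_timer"),cross_trivet=(228,208,"tall_jar"),steel_plate=(297,135,None))
wood=(hsv[...,0]<16)&(hsv[...,1]>105)&(hsv[...,2]>50); dark=hsv[...,2]<75
occ=np.zeros((400,640),bool)
for o in PROF:
    for d in bot.outline_of("top",o): occ|=d["mask"]
occ=cv2.dilate(occ.astype(np.uint8),np.ones((3,3)))>0
out={}
for n,(u,v,o) in G.items():
    m=dark if n=="steel_plate" else wood
    vv,uu=np.mgrid[int(v)-32:int(v)+33,int(u)-32:int(u)+33].reshape(2,-1)
    if n!="steel_plate":
        k=~occ[vv,uu]
        vv,uu=vv[k],uu[k]
    W=np.array([ray("top",a,b,.008) for a,b in zip(uu,vv)]);val=m[vv,uu]
    c0=ray("top",u,v,.008)
    k=np.hypot(*(W-c0).T)<.075;W,val=W[k],val[k]
    def cost(p):
        c,s=np.cos(p[2]*10),np.sin(p[2]*10);d=(W-p[:2])@np.array([[c,-s],[s,c]])
        soft=1/(1+np.exp(-np.clip(inside(n,d)/.0008,-40,40)));return ((soft-val)**2).sum()
    best=min((minimize(cost,[*c0,a/10],method="Nelder-Mead",options=dict(initial_simplex=[[*c0,a/10],[c0[0]+.01,c0[1],a/10],[c0[0],c0[1]+.01,a/10],[*c0,a/10+.03]])) for a in np.radians([0,22,45,67,90,112,135,157])),key=lambda r:r.fun)
    out[n]=best.x[:2];print(n,best.x[:2].round(4),np.degrees(best.x[2]*10).round(0)%180,round(best.fun,1),val.sum())
    p=proj("top",[[*out[n],.008]])[0];cv2.circle(img,tuple(np.round(p*16).astype(int).tolist()),16,(0,255,0),-1,shift=4)
for n,(u,v,o) in G.items():
    if o: print(o,*locate(o,out[n]),"on",out[n].round(4))
np.save("boards.npy",out,allow_pickle=True);print(bot.state()["t"])
cv2.imwrite("pics/fit.png",cv2.resize(np.hstack([img[90:250,180:400,::-1],np.repeat((wood|dark)[90:250,180:400,None]*255,3,2).astype(np.uint8)]),None,fx=1.8,fy=1.8))
E
python3 fit.py
```

```text
round_board [0.6165 0.0483] 147.0 47.7 711
square_board [0.463  0.2099] 15.0 59.3 652
oblong_board [0.4644 0.0674] 177.0 55.6 459
cross_trivet [0.4486 0.3679] 78.0 3.1 0
steel_plate [0.633  0.1974] 76.0 68.2 1261
shaker [0.61962856 0.04151144] (['top', 'side'], array([ 0.7,  0.5, -0.1, -1.9])) on [0.6165 0.0483]
short_jar [0.46230648 0.2024879 ] (['top', 'side'], array([ 0.4, -0.9, -1. ,  0.2])) on [0.463  0.2099]
kitchen_timer [0.46154474 0.06322786] (['top', 'side'], array([ 0.5, -0. , -0.3, -0.7])) on [0.4644 0.0674]
tall_jar [0.45140532 0.37051323] (['top'], array([0., 0.])) on [0.4486 0.3679]
2.3
```

View pics/fit.png

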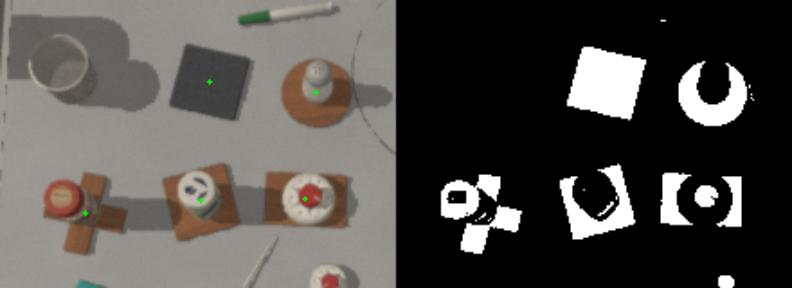

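```bash
sed -i 's/    for d in bot.outline_of("top",o): occ|=d\["mask"\]/    for d in bot.outline_of("top",o):\n        print(o,d["p"],np.round(d["box"]),d["mask"].sum())\n        if d["mask"].sum()<1100: occ|=d["mask"]/' fit.py; sed -i 's/^    k=np.hypot/    if n=="cross_trivet": val=val\&(uu>215)\n    k=np.hypot/' fit.py
python3 fit.py; python3 - <<'E'
from h import *
for cam in("top","side"):
    bot.grab_frame(cam);print([(d["box"],d["p"]) for d in bot.boxes_of(cam,"tall_jar")])
for o in("cross_trivet","square_board","oblong_board","round_board","steel_plate"):
    for cam in("top","side"):
        print(o,cam,[(ray(cam,*d["pixel"],0).round(3),round(d["p"],2)) for d in bot.tip_of(cam,o)])
for o in PROF:
    for cam in("top","side"):
        print(o,cam,[(ray(cam,*d["pixel"],.008).round(3),round(d["p"],2)) for d in bot.tip_of(cam,o)])
E
```

```text
tall_jar 0.8 [219. 202.  35.  24.] 552
tall_jar 0.37 [293. 198.  26.  29.] 464
short_jar 0.58 [294. 197.  22.  32.] 457
shaker 0.79 [358. 137.  17.  21.] 367
shaker 0.4 [228. 209.  44.  44.] 544
kitchen_timer 0.89 [442. 237.  32.  32.] 734
kitchen_timer 0.65 [351. 200.  28.  33.] 647
kitchen_timer 0.61 [362. 246.  18.  23.] 405
round_board [0.6166 0.0482] 153.0 42.5 666
square_board [0.4627 0.2099] 14.0 59.7 654
oblong_board [0.4642 0.0675] 177.0 70.4 508
cross_trivet [0.4495 0.3683] 168.0 1.3 0
steel_plate [0.633  0.1976] 166.0 68.8 1261
shaker [0.62102775 0.04328544] (['top', 'side'], array([ 0.2,  0.2,  0.1, -0.6])) on [0.6166 0.0482]
short_jar [0.46347752 0.19969345] (['top', 'side'], array([ 0.2, -1.3, -1.1,  1.4])) on [0.4627 0.2099]
kitchen_timer [0.4613739  0.06297491] (['top', 'side'], array([ 1.3,  0.1, -0.6, -2.2])) on [0.4642 0.0675]
tall_jar [0.45155105 0.36891403] (['top', 'side'], array([ 0.5,  0. , -0.3, -1.4])) on [0.4495 0.3683]
3.35
[([218.6, 203.8, 34.9, 25.5], 0.88)]
[([252.0, 161.2, 20.8, 45.3], 0.87)]
cross_trivet top [(array([0.451, 0.364]), 0.85), (array([0.2
[... 446 characters left out ...]
[0.616, 0.05 ]), 0.71)]
round_board side [(array([0.614, 0.046]), 0.92)]
steel_plate top [(array([0.632, 0.198]), 0.64)]
steel_plate side [(array([0.632, 0.188]), 0.85), (array([0.613, 0.046]), 0.52)]
tall_jar top [(array([0.455, 0.379]), 0.69), (array([0.462, 0.065]), 0.54)]
tall_jar side [(array([0.451, 0.359]), 0.58)]
short_jar top [(array([0.465, 0.207]), 0.94)]
short_jar side [(array([0.468, 0.2  ]), 0.94)]
shaker top [(array([0.616, 0.04 ]), 0.92)]
shaker side [(array([0.621, 0.046]), 0.68)]
kitchen_timer top [(array([0.469, 0.058]), 0.89), (array([0.352, 0.029]), 0.74), (array([ 0.373, -0.144]), 0.59)]
kitchen_timer side [(array([ 0.374, -0.153]), 0.93), (array([0.347, 0.033]), 0.87)]
```

```bash
cat >> h.py <<'E'
HI=.26
def pick(xy,z,shut,feed=.12):
    o=down(*xy);bot.goto([*xy,HI],o);bot.move_straight([*xy,z+.05],feed=.25);bot.move_straight([*xy,z],feed=feed)
    f0=np.array(bot.state()["ft_force"]);bot.grip(shut);s=bot.state()
    print("grip",round(s["opening"],4),round(s["grasp_force"],1),"ft",f0.round(1),np.round(s["ft_force"],1))
    bot.move_straight([*xy,z+.04],feed=.1);bot.move_straight([*xy,HI],feed=.25);s=bot.state();print("held",round(s["opening"],4),round(s["grasp_force"],1),np.round(s["ft_force"],1))
def place(xy,z,wide=.08):
    o=down(*xy);bot.goto([*xy,HI],o);bot.dwell(.2);bot.move_straight([*xy,z+.03],feed=.25);bot.move_straight([*xy,z+.0008],feed=.04);bot.dwell(.2)
    s=bot.state();print("down",np.round(s["ft_force"],1));bot.grip(wide);bot.move_straight([*xy,z+.04],feed=.08);bot.move_straight([*xy,HI],feed=.25)
    print("t",bot.state()["t"])
E
python3 - <<'E'
from h import *
B=np.load("boards.npy",allow_pickle=True).item()
pick((.6195,.0425),.045,.0)
place(B["steel_plate"],.045)
bot.goto([.5,.2,.35],down(.5,.2)) if 0 else None
cv2.imwrite("pics/a.png",np.hstack([bot.grab_frame("top")[90:290,170:410],bot.grab_frame("side")[100:300,180:440]])[:,:,::-1])
print(locate("shaker",B["steel_plate"]),B["steel_plate"])
E
```

```text
grip 0.0359 59.0 ft [ 0.1 -0.5  0.2] [-0.8  0.2  6.7]
held 0.0356 59.3 [-0.   0.6 -1.7]
down [-2.8 -1.   5.5]
t 14.9083
(array([0.62828712, 0.19583547]), (['side'], array([0., 0.]))) [0.63298264 0.19762368]
```

View pics/a.png

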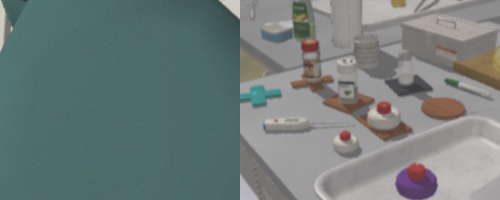

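```bash
python3 - <<'E'
from h import *
B=np.load("boards.npy",allow_pickle=True).item()
pick((.4515,.369),.058,.0)
place((.6166,.0485),.058)
bot.move_j([1.074,.359,1.51,0,1.272,-.115])
cv2.imwrite("pics/b.png",np.hstack([bot.grab_frame("top")[90:290,170:410],bot.grab_frame("side")[100:300,180:440]])[:,:,::-1])
print(locate("tall_jar",(.6166,.0485)),locate("shaker",B["steel_plate"]),bot.state()["t"])
E
cp boards.npy boards0.npy
sed -i 's/uu>215/uu>0/; s/mask"\].sum()<1100/p"]>.5/; s/^    if o: print.*/    pass/' fit.py; python3 fit.py
```

```text
grip 0.0432 58.9 ft [0.3 0.6 0.6] [-0.1 -1.   5.2]
held 0.0431 59.7 [-0.1 -0.6 -1.4]
down [-3.  -0.8  5.8]
t 24.6667
(array([0.6159927 , 0.04704073]), (['top', 'side'], array([-1.2,  0.5,  1. ,  1.3]))) (array([0.63520906, 0.20107902]), (['top', 'side'], array([ 1.3, -0.5, -1.2, -2.1]))) 27.4583
tall_jar 0.61 [357. 133.  23.  33.] 576
short_jar 0.84 [293. 197.  27.  28.] 476
short_jar 0.61 [292. 131.  15.  22.] 349
short_jar 0.35 [228. 208.  46.  49.] 1058
shaker 0.74 [295. 132.  18.  24.] 344
shaker 0.35 [357. 143.  42.  36.] 660
kitchen_timer 0.85 [444. 238.  34.  32.] 725
kitchen_timer 0.84 [363. 247.  18.  30.] 408
kitchen_timer 0.62 [351. 201.  30.  32.] 653
round_board [0.617  0.0481] 175.0 36.1 574
square_board [0.4628 0.2099] 14.0 57.8 654
oblong_board [0.4642 0.0674] 177.0 62.7 498
cross_trivet [0.448  0.3679] 78.0 71.3 947
steel_plate [0.6332 0.1974] 166.0 448.3 881
27.7083
```

View pics/b.png

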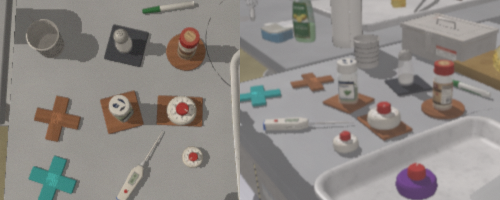

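The tall jar is on the round board and the shaker is on the plate, both upright. The cross is empty. Next is the timer, gripped by the knob.

```bash
python3 - <<'E'
from h import *
pick((.4625,.063),.034,.0)
E
```

```text
grip 0.0297 58.7 ft [-0.5  0.1  1. ] [-0.8 -0.7  7.9]
held 0.0295 59.3 [-0.4 -0.6 -2.1]
```

```bash
python3 - <<'E'
from h import *
cv2.imwrite("pics/c.png",cv2.resize(bot.grab_frame("side")[80:280,220:440],None,fx=2,fy=2)[:,:,::-1])
place((.448,.368),.034,.07)
pick((.463,.2015),.05,.0)
place((.4642,.0674),.05)
bot.move_j([1.074,.359,1.51,0,1.272,-.115])
cv2.imwrite("pics/d.png",np.hstack([bot.grab_frame("top")[90:290,170:410],bot.grab_frame("side")[100:300,180:440]])[:,:,::-1])
for o,g in dict(kitchen_timer=(.448,.368),short_jar=(.4642,.0674),tall_jar=(.6166,.0485),shaker=(.634,.1985)).items(): print(o,*locate(o,g))
E
cp boards.npy b2.npy; python3 fit.py|grep _
```

```text
down [-2.8 -2.   5. ]
t 38.5083
grip 0.0496 61.5 ft [0.5 0.  0.6] [-0.8 -1.1  6.4]
held 0.0495 62.1 [ 0.7 -0.8 -1.4]
down [-4.  -0.1 15.2]
t 46.9083
kitchen_timer [0.44713363 0.36715275] (['top', 'side'], array([ 0.6, -0.7, -1. , -0.6]))
short_jar [0.46631779 0.06744179] (['top', 'side'], array([-0.6,  0.4,  0.6,  0.5]))
tall_jar [0.61671026 0.04874792] (['top', 'side'], array([-0.2,  0. ,  0.1,  0.3]))
shaker [0.63025654 0.1984734 ] (['top', 'side'], array([ 0.2,  0.4,  0.2, -1. ]))
tall_jar 0.76 [358. 133.  24.  33.] 572
short_jar 0.73 [350. 196.  28.  29.] 491
kitchen_timer 0.97 [226. 208.  28.  29.] 687
kitchen_timer 0.85 [361. 248.  17.  21.] 344
kitchen_timer 0.72 [444. 238.  33.  32.] 755
round_board [0.617  0.0482] 148.0 34.3 579
square_board [0.4624 0.2097] 104.0 62.8 1227
oblong_board [0.4646 0.0675] 177.0 55.3 714
cross_trivet [0.4483 0.3679] 167.0 51.3 323
steel_plate [0.6329 0.1975] 166.0 450.1 879
```

View pics/d.png

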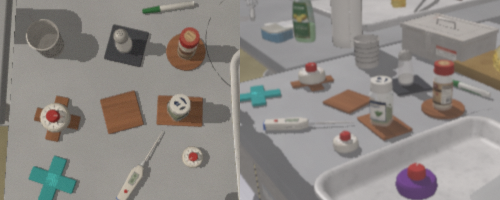

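```bash
python3 - <<'E'
from h import *
pick((.6325,.1985),.045,.0)
place((.4625,.2097),.045)
bot.move_j([1.074,.359,1.51,0,1.272,-.115])
cv2.imwrite("pics/e.png",cv2.resize(np.hstack([bot.grab_frame("top")[90:290,170:410],bot.grab_frame("side")[150:350,230:390]]),None,fx=2,fy=2)[:,:,::-1])
for o,g in dict(kitchen_timer=(.448,.368),short_jar=(.4642,.0674),tall_jar=(.6166,.0485),shaker=(.4625,.2097)).items(): print(o,*locate(o,g))
E
```

```text
grip 0.036 59.1 ft [0.5 0.5 0.5] [-1.1 -0.1  6.5]
held 0.0356 59.3 [-0.7  0.6 -1.7]
down [-3.4 -1.6 10.6]
t 60.1417
kitchen_timer [0.4465078  0.36541982] (['top', 'side'], array([ 0.2, -0.5, -0.6,  0. ]))
short_jar [0.46405023 0.06989532] (['top', 'side'], array([ 0.2, -0.6, -0.6,  0.4]))
tall_jar [0.61290943 0.0496491 ] (['top', 'side'], array([ 0.6, -0.2, -0.4, -0.8]))
shaker [0.46033788 0.20863242] (['top', 'side'], array([ 0.9, -0.9, -1.3, -0.9]))
```

View pics/e.png

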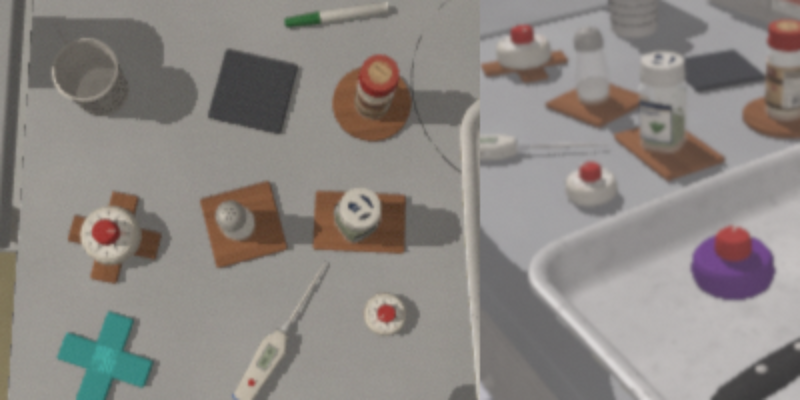

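All four things stand upright at the middle of their own boards. In the last picture the timer is at (110,233), the shaker at (235,220), the short jar at (358,215) and the tall jar at (378,90). The plate is empty.

```bash
python3 -c "
from bench import bot
bot.dwell(.5);print(bot.close_job())"
```

```text
the job is handed in; nothing more can be done
None
```

The job is handed in at about 63 s of the 144 s: in the last pictures all four things stand upright and released on their own boards, within about 4 mm of the middle by camera, and the steel plate is empty.

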